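# Hold a refillable spray can down on its filling station

### The arm

A 6-joint arm with a two-finger parallel gripper is mounted at the origin on a cart in front of the work surface, level with it; the furniture and walls round the work are solid. World frame = base frame: x ahead of the robot, y to its left, z up, the work surface at z = 0. Lengths are in m, angles in rad, forces in N, time in s.
With the tool pointing down it reaches from about 0.35 to 0.85 m from the base axis. Payload 8.1 kg.
Tool frame: the origin (TCP) lies midway between the tips of the shut fingers; the grasp point (between the pads) lies 19 mm behind it (arm.pinch_z is the z of the grasp point in the tool frame, in m); z points along the fingers, y is the line along which they close (so a half turn about z gives the same grasp; the last joint's range is limited). The gripper opens to 85 mm and grips with 20 to 120 N. Pads are 22 mm wide; open, the fingers measure 114 mm over their backs; the gripper's body (76 mm by 85 mm) begins 54 mm behind the grasp point. The pads swing forward as they close: fully open they stand 13 mm farther back than shut.
Start: joints at [-1.351, 0.13, 1.488, -0, 1.523, -0.085], TCP at [0.18, -0.572, 0.231] pointing down, gripper open.
Joint ranges: [-2.96, 2.96], [-0.89, 2.26], [0.02, 2.5], [-1.34, 4.48], [0, 2.73], [-2.66, 2.66]. Speed limits (rad/s): [2.39, 2.39, 2.79, 3.14, 3.14, 3.14].

### API

Orientations are given as a unit quaternion [x, y, z, w].
In Python, from rig import readout, optics, arm gives the robot as it stands. The module is installed in compiled form; this text tells all that it offers.
- The arm moves only by the shell command python3 -m inch 'ROWS' [OPENING]. ROWS is text: rows parted by semicolons, each of 6 numbers parted by spaces: the shift along the tool's x, y, z in units of 25 mm (1.0 is 25 mm), then the turn, a rotation vector about the tool's x, y, z in units of 5 degrees (1.0 is 5 degrees). In form: x y z wx wy wz; .... A call has 1 to 12 rows; each row is the pose to reach, as a shift and turn from the pose commanded when the call began, along the tool's axes at that moment; what a row does not reach only later rows make up. A row lasts 1/10 s, in which the tool goes at most 50 mm and 8.59 degrees, less where a joint would pass 70% of its speed; a pose out of reach is approached as far as the arm can. A call with a gripper value outside its range is refused whole. OPENING is the opening, from 0 (shut) to 1 (fully open), set as the call begins (- or left out, the last holds). The fingers move at their own pace and stop on an object; the grip force is fixed at half the most. Time passes only in rows, so rows that repeat a pose let the fingers close. It gives the time, the measured TCP pose, the force, the opening and the grip force at its end, in the units of the state.
- readout.get_obs(): the state, without advancing time (a new reading comes with each control period).
- optics.get_image(name): name is "scene" or "top"; returns a dict with "image" (400x640x3 uint8, red, green, blue), "fx", "fy", "cx", "cy" (pixels), "view" (4x4, takes a point from world to camera coordinates). Camera axes: x right, y up, looking along -z (the intrinsics and any distortion apply to the point x, -y, -z); pixel columns grow to the right and rows downward; lengths in m; the calibration is good to about 2 mm. A picture is of the moment at which its call begins. There is no depth.
- arm.job_done(): hands the job in; it is judged then, once.
The state is a dict: "time_s": time; "joints": joint angles; "joint_velocities": joint speeds; "tau": joint torques, N m; "tcp_pos": TCP position; "eef_rot": TCP orientation; "wrist_force": force on the tool from outside, world axes, zero at the start; "torque": the same for the moment, N m; "grip_width": finger opening in m; "finger_force": force on a finger pad.
Only numpy, scipy, OpenCV 4.12 (cv2) and the standard library are available. Lean on these libraries where they do the work, as an engineer would, in place of code of your own. Each camera call takes 0.05 s, during which the arm holds its last target. There are 200 camera calls.

### The job

The white spray can with the red cap is empty. Pull it straight up out of its holder, past the spring catches, stand it upright in the sprung ring of the filling station, press it straight down until the ring is fully home, and finish while still holding it pressed down there, so that it goes on filling. Leave the yellow can in its holder and the masking tape, the side cutters and the torch where they lie.

Things in the scene. Friction and masses are not known exactly. Their poses are not given: they have to be found in the camera images.
- red_can: Empty spray can, 0.2 to 0.4 kg: white, 62 mm diameter, 219 mm tall with its red cap (57 mm diameter, from 176 mm up), in a black foot; stands in either cup of the holder. Origin: centre of the foot's underside; z up its axis. Foot: flange 70 mm diameter to 10 mm up, narrowing to 64 mm at 13.5 mm, ends at 24 mm. The cap is fixed on: grip across it (fingertips about 180 mm up) or just below.
- yellow_can: The other spray can, 55 mm in diameter, yellow and dark with a red nozzle and a thin red straw, 200 mm tall, in the same sort of foot (origin: centre of the foot's underside). It stands in the other cup and stays there.
- can_rack: Blue holder fixed to the bench, 104 (x) by 300 mm (y). Origin: centre of its underside, z up. Grey cups at x = 0, y = -75 and +75 mm: floor 12 mm, rim 31 mm above the origin, 75 mm inside. In each, two sprung balls at the x sides snap over the foot's flange: the can comes free by a straight upward pull of 8 to 15 N besides its weight over 10 mm. Steel bar along the back (x = +50 mm), top 77 mm up.
- fill_station: Red filling station fixed to the bench. Origin: on the sprung ring's axis, at the underside; z up. Steel deck 45 mm up, x = -80 to +166, y = -75 to +75 mm. Behind the ring: aluminium reservoir, 80 mm diameter, centre x = 112, y = 28 mm, top 153 mm up; gauge at x = 105, y = -48 mm, top 114 mm up. Three guide posts round the ring, 80 mm high.
- ring_seat (a point): Centre of the seat in the blue sprung ring, on which the can's foot stands. It is 66 mm above the station's origin when the ring is up, 50 mm when fully home, and moves with the ring. The ring's wall rises 16 mm above the seat, 74 mm inside (foot 70 mm), with a mouth flared to about 80 mm.
- fill_ring (a joint): How far the ring is pressed down, m: 0 up (a can standing in it does not sink it), 0.016 fully home at its stop. The spring takes about 8 N at first and 16 N at the stop (the can's weight helps) and pushes the can up again when let go.
- masking_tape: Loose roll of cream masking tape lying flat, 68 mm in diameter, 24 mm high; origin: centre of its underside.
- pliers: Loose side cutters with red handles, 142 mm long, lying flat; origin: their middle, underside.
- torch: Loose black pocket torch, 112 mm long, 32 mm thick, lying; origin: its middle, underside.
Things that resemble listed ones, but are neither listed nor needed, are in the scene too. Leave any orange look-alike of the red_can alone.

How it is judged:
On the way:
1. the red-capped can is drawn up out of its cup, clear of the catches (z of red_can in the frame of can_rack above 0.05 m), for 0.2 s.
At the end, for the whole second after the job is handed in: Red-capped can upright (0.08 rad) and at rest in the ring (6 mm off axis, foot 5 mm off the seat at most), held by the robot (over 3 N) with the ring down over 13.5 of 16 mm and over 6 N on the station; yellow can moved under 20 mm; tape, cutters, torch under 40 mm (value of joint fill_ring above 0.0135 m and horizontal distance between red_can and ring_seat below 0.006 m and z of red_can in the frame of ring_seat between -0.004 and 0.005 m and angle between red_can's own z axis and vertical below 0.08 rad and linear speed of red_can below 0.02 m/s and contact force between red_can and fill_station above 6 N and contact force between any of the fingers, the arm and red_can above 3 N and distance of yellow_can from where it was at the start of the episode below 0.02 m and distance of each of masking_tape, pliers, torch from where it was at the start of the episode below 0.04 m); the arm keeps its last pose, push and grip.
It fails at once if the yellow can is pulled or knocked out of its place (distance of yellow_can from where it was at the start of the episode above 0.02 m).
It fails at once if the masking tape, side cutters or torch is pushed away (distance of any of masking_tape, pliers, torch from where it was at the start of the episode above 0.04 m).
It also fails if it takes over 48 s, if anything falls off the work surface, if the arm or the gripper's body presses on something with over 40 N, if the wrist force passes 120 N, or if a joint passes its speed limit or range.

## Working session

There is one attempt and no reset: what is moved stays moved. The work goes in short steps, Python scripts to look and compute and a shell command to move; the robot and the scene stay as the last step left them, time stands still between calls to the robot, and variables do not carry over. Pictures are saved under pics/ and viewed, at most 10 in all, crops included, and the job is handed in when it is done.

```bash
mkdir -p pics; python3 - <<'E'
from rig import readout, optics, arm
import cv2, numpy as np, pickle
for n in ("scene","top"):
    d=optics.get_image(n); cv2.imwrite(f"pics/{n}0.png",d["image"][...,::-1])
    pickle.dump(d,open(f"{n}0.pkl","wb"))
    print(n,{k:(np.round(v,4).tolist() if hasattr(v,'tolist') else v) for k,v in d.items() if k!="image"})
o=readout.get_obs(); print(o, arm.pinch_z)
E
```

```text
scene {'fx': 411.36251724237883, 'fy': 411.36251724237883, 'cx': 325.52085857944815, 'cy': 196.90508250185462, 'view': [[-0.8597, -0.5106, 0.0138, 0.4143], [0.3752, -0.6129, 0.6954, -0.2142], [-0.3466, 0.603, 0.7185, -1.0048], [0.0, 0.0, 0.0, 1.0]]}
top {'fx': 482.49941497172614, 'fy': 482.49941497172614, 'cx': 322.23554955023985, 'cy': 203.696298561112, 'view': [[0.3181, -0.948, -0.0044, -0.1457], [0.9061, 0.3027, 0.2957, -0.4553], [-0.279, -0.0981, 0.9553, -1.1883], [0.0, 0.0, 0.0, 1.0]]}
{'time_s': 0.1, 'joints': array([-1.35139083e+00,  1.31075686e-01,  1.48919826e+00, -5.10807932e-07,
        1.52303865e+00, -8.53967688e-02]), 'joint_velocities': array([-0.00060172, -0.00108386, -0.00308456,  0.00291238,  0.0014803 ,
        0.00080528]), 'tau': array([ 1.47129500e-03, -5.70952141e+01, -5.01940012e+01, -1.82286967e-04,
        8.21234426e-03,  7.81652852e-05]), 'tcp_pos': array([ 0.1799723 , -0.57182793,  0.23033999]), 'eef_rot': array([ 9.88409040e-01,  1.51811825e-01, -5.78332527e-05, -8.58024493e-04]), 'wrist_force': array([-0.40434511,  0.57246977, -0.27893567]), 'torque': array([ 0.07680111,  0.0303264 , -0.00480021]), 'finger_force': 0.0, 'grip_width': 0.08523878731119254} -0.0187
```

View pics/scene0.png

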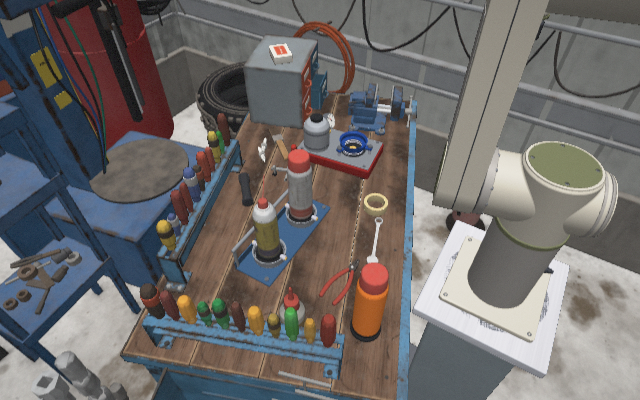

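View pics/top0.png

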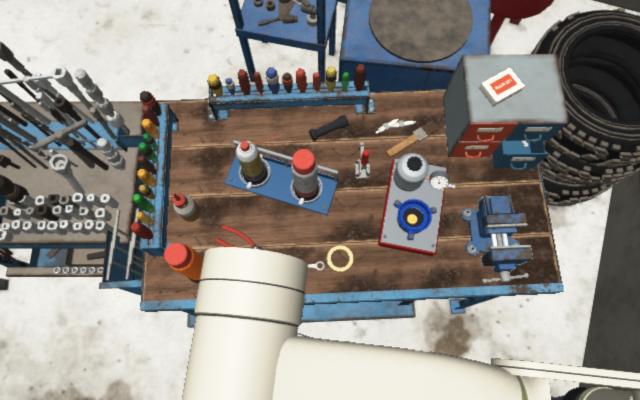

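The scene picture shows the bench. In the red-can candidate list (scene pixel / top pixel):
- White can with red cap in the holder: (299,165) / (304,165). This matches the description.
- Orange can with red cap: (370,290) / (182,258). Look-alike, leave it.
- Yellow can with red nozzle: (264,225) / (250,160).
- Small red-tipped oil bottle: (291,305) / (185,205).

The fill ring is at (354,145) / (414,217). I'll check the choice in a close crop.

```bash
python3 - <<'E'
import cv2
a=cv2.imread("pics/scene0.png");b=cv2.imread("pics/top0.png")
f=lambda im,x,y,w,h,s:cv2.resize(im[y:y+h,x:x+w],None,fx=s,fy=s,interpolation=cv2.INTER_CUBIC)
cv2.imwrite("pics/c1.png",cv2.vconcat([f(a,225,95,200,75,4),f(a,225,170,200,70,4)]))
cv2.imwrite("pics/c2.png",f(b,220,130,240,130,3.33))
E
```

```text
(no output)
```

View pics/c1.png

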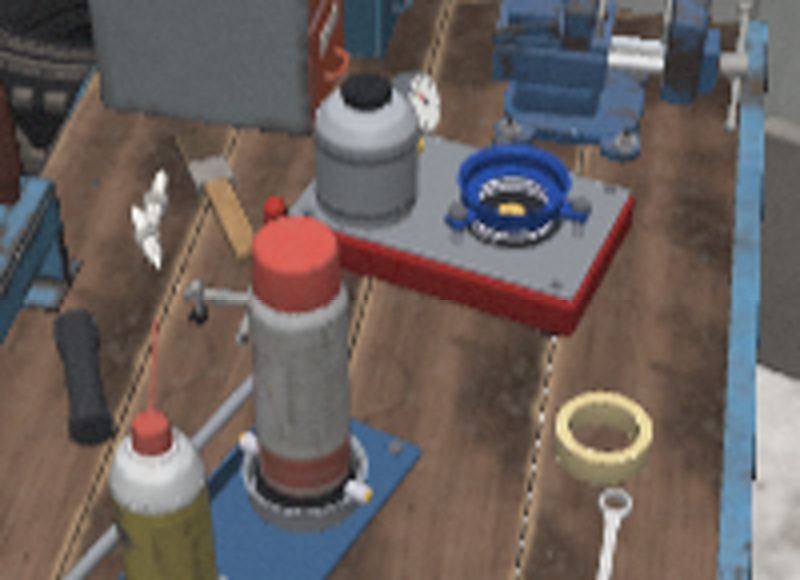

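View pics/c2.png

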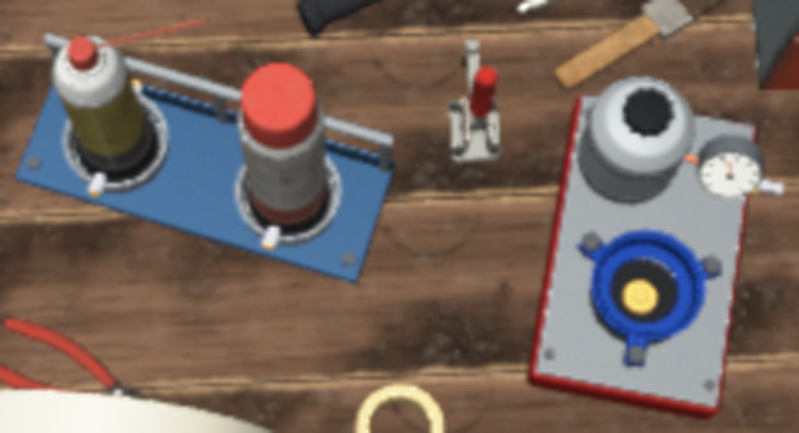

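```bash
cat > h.py <<'E'
import numpy as np, cv2, pickle
from scipy.optimize import least_squares
def proj(d,P):
    P=np.atleast_2d(P); c=P@d["view"][:3,:3].T+d["view"][:3,3]
    return np.c_[d["fx"]*c[:,0]/-c[:,2]+d["cx"], d["fy"]*-c[:,1]/-c[:,2]+d["cy"]]
A=np.linspace(0,2*np.pi,72,endpoint=False)
def circ(x,y,z,r): return np.c_[x+r*np.cos(A),y+r*np.sin(A),0*A+z]
def red(d,box):
    h=cv2.cvtColor(d["image"],cv2.COLOR_RGB2HSV); m=((h[...,0]<8)|(h[...,0]>172))&(h[...,1]>120)&(h[...,2]>110)
    k=np.zeros(m.shape,np.uint8); x0,y0,x1,y1=box; k[y0:y1,x0:x1]=m[y0:y1,x0:x1]
    c=max(cv2.findContours(k,cv2.RETR_EXTERNAL,cv2.CHAIN_APPROX_NONE)[0],key=cv2.contourArea)
    k[:]=0; cv2.drawContours(k,[c],-1,1,-1); return k
def stat(k):
    ys,xs=np.nonzero(k); return np.array([xs.mean(),ys.mean(),np.sqrt(len(xs))/3])
def capmodel(d,x,y,zb):
    p=np.r_[proj(d,circ(x,y,zb+.176,.0285)),proj(d,circ(x,y,zb+.219,.0285))].astype(np.float32)
    m=cv2.moments(cv2.convexHull(p)); return np.array([m["m10"]/m["m00"],m["m01"]/m["m00"],np.sqrt(m["m00"])/3])
E
python3 - <<'E'
from h import *
S,T=[pickle.load(open(f"{n}0.pkl","rb")) for n in("scene","top")]
s=stat(red(S,(284,145,315,178))); t=stat(red(T,(285,145,322,180))); print(s,t)
f=lambda p:np.r_[capmodel(S,*p)-s,capmodel(T,*p)-t]
for g in([.5,0,.012],):
    r=least_squares(f,g); print("cap x y zbase",r.x.round(4),r.fun.round(2))
    r=least_squares(lambda q:f([q[0],q[1],.012]),g[:2]); print("fixed z",r.x.round(4),r.fun.round(2))
# station
c1=lambda u,v:(225+u/4,95+v/4); c2=lambda u,v:(220+u/3.33,130+v/3.33)
deckT=np.array([c2(580,97),c2(755,127),c2(535,372)]); deckS=np.array([c1(633,193),c1(570,301)])
def res(p):
    x,y,th,r=p; c,s_=np.cos(th),np.sin(th)
    L=np.array([[.166,.075],[.166,-.075],[-.08,.075],[-.08,-.075]]); W=np.c_[x+c*L[:,0]-s_*L[:,1],y+s_*L[:,0]+c*L[:,1],np.full(4,.045)]
    pT,pS=proj(T,W),proj(S,W); eT,eS=proj(T,circ(x,y,.082,r)),proj(S,circ(x,y,.082,r))
    a=c2(592,230)+c2(706,0)[:1]; b=c1(458,144)+c1(572,0)[:1]
    return np.r_[(pT[:3]-deckT).ravel(),(pS[[3,2]]-deckS).ravel()*1,[eT[:,0].min()-a[0],eT[:,1].min()-a[1],eT[:,0].max()-a[2],eS[:,0].min()-b[0],eS[:,1].min()-b[1],eS[:,0].max()-b[2]]]
r=least_squares(res,[.5,-.3,0,.044],loss="soft_l1"); print("station",r.x.round(4),r.fun.round(2))
r2=least_squares(lambda q:res([q[0],q[1],r.x[2],q[2]])[-6:],[r.x[0],r.x[1],.044]); print("ring only",r2.x.round(4),r2.fun.round(2))
E
```

```text
[298.35146444 159.62970711   7.28773704] [302.73522459 159.74468085   6.8556546 ]
cap x y zbase [0.5212 0.0683 0.0185] [-0.18 -0.07  0.97  0.04  0.51  1.3 ]
fixed z [0.5237 0.0668] [-0.59  1.26  0.91  1.14  0.84  1.25]
station [ 0.5191 -0.2286  0.1167  0.0435] [-0.07 -2.59  1.95 -1.18 -2.    0.98  1.33 -1.62  1.14  0.03 -0.3   0.09
 -0.35 -0.19 -0.55 -0.33]
ring only [ 0.5188 -0.2292  0.0436] [-0.14  0.24 -0.14 -0.03 -0.63 -0.13]
```

```bash
python3 - <<'E'
from h import *
S,T=[pickle.load(open(f"{n}0.pkl","rb")) for n in("scene","top")]
# cap extents by eye from crops: left,right,top (+bottom outline mid)
c1=lambda u,v:(225+u/4,95+v/4); c2=lambda u,v:(220+u/3.33,130+v/3.33)
oS=np.array([c1(251,0)[0],c1(341,0)[0],c1(0,217)[1],c1(0,312)[1]]); oT=np.array([c2(241,0)[0],c2(319,0)[0],c2(0,62)[1],c2(0,147)[1]])
def ext(d,p):
    q=np.r_[proj(d,circ(p[0],p[1],p[2]+.176,.0285)),proj(d,circ(p[0],p[1],p[2]+.219,.0285))]
    return np.r_[q[:,0].min(),q[:,0].max(),q[:,1].min(),q[:,1].max()]
f=lambda p:np.r_[ext(S,p)-oS,ext(T,p)-oT]
r=least_squares(f,[.52,.07,.012]); print(r.x.round(4),r.fun.round(2))
r=least_squares(lambda q:f([*q,.012]),[.52,.07]); print(r.x.round(4),r.fun.round(2))
for d,b in((S,(280,140,318,180)),(T,(285,140,325,180))):
    h=cv2.cvtColor(d["image"],cv2.COLOR_RGB2HSV); m=((h[...,0]<10)|(h[...,0]>170))&(h[...,1]>90)&(h[...,2]>70)
    y,x=np.nonzero(m[b[1]:b[3],b[0]:b[2]]); print(x.min()+b[0],x.max()+b[0]+1,y.min()+b[1],y.max()+b[1]+1)
E
```

```text
[0.522  0.0647 0.0107] [-1.18  0.46 -2.56  2.61 -0.49  0.9  -1.52  2.23]
[0.5215 0.065 ] [-1.1   0.57 -2.85  2.36 -0.7   0.73 -1.59  2.19]
287 318 144 173
291 316 148 175
```

```bash
cat > go.py <<'E'
import sys, numpy as np
from scipy.spatial.transform import Rotation as R
from rig import readout
o=readout.get_obs(); r=R.from_quat(o["eef_rot"]); t=np.array(list(map(float,sys.argv[1:4])))
print("units",(r.inv().apply(t-o["tcp_pos"])/.025).round(2),"tilt/yaw",(r*R.from_euler("x",180,degrees=True).inv()).as_euler("xyz",degrees=True).round(2),o["tcp_pos"].round(4),o["time_s"],o["wrist_force"].round(1),o["grip_width"].round(4),o["finger_force"],o["joints"].round(2))
E
python3 go.py .522 .066 .29
```

```text
Traceback (most recent call last):
  File "go.py", line 5, in <module>
    print("units",(r.inv().apply(t-o["tcp_pos"])/.025).round(2),"tilt/yaw",(r*R.from_euler("x",180,degrees=True).inv()).as_euler("xyz",degrees=True).round(2),o["tcp_pos"].round(4),o["time_s"],o["wrist_force"].round(1),o["grip_width"].round(4),o["finger_force"],o["joints"].round(2))
                                                                                                                                                                                                                          ^^^^^^^^^^^^^^^^^^^^^
AttributeError: 'float' object has no attribute 'round'
```

```bash
sed -i 's/o\["grip_width"\].round(4)/round(o["grip_width"],4)/' go.py; python3 go.py .522 .066 .29
```

```text
units [ 20.71 -20.24  -2.35] tilt/yaw [ 1.000e-01 -1.000e-02  1.746e+01] [ 0.18   -0.5718  0.2303] 0.1 [-0.4  0.6 -0.3] 0.0852 0.0 [-1.35  0.13  1.49 -0.    1.52 -0.09]
```

```bash
python3 -m inch '0 0 -2.3 0 0 0; 1.2 -1.2 -2.3 0 0 0; 2.5 -2.5 -2.3 0 0 0; 4 -3.9 -2.3 0 0 0; 5.4 -5.3 -2.3 0 0 0; 6.8 -6.6 -2.3 0 0 0; 8.2 -8 -2.3 0 0 0; 9.6 -9.4 -2.3 0 0 0; 11 -10.7 -2.3 0 0 0; 12.3 -12 -2.3 0 0 0; 13.4 -13 -2.3 0 0 0; 14 -13.6 -2.3 0 0 0' 1; python3 go.py .522 .066 .29
```

```text
time_s: 1.3
tcp_pos: [0.4127, -0.1403, 0.2885]
eef_rot: [0.988, 0.153, 0.0, -0.0]
wrist_force: [0.5, -0.2, 0.4]
grip_width: 0.0854
finger_force: 0.0
units [ 6.66 -6.54 -0.05] tilt/yaw [ 4.00e-02 -1.00e-02  1.76e+01] [ 0.4127 -0.1403  0.2885] 1.3 [ 0.5 -0.2  0.4] 0.0854 0.0 [-0.45 -0.34  1.82  0.    1.66  0.82]
```

```bash
python3 -m inch '0.8 -0.8 0 0 0 0; 2 -2 0 0 0 0; 3.2 -3.2 0 0 0 0; 4.5 -4.4 0 0 0 0; 5.5 -5.4 0 0 0 0; 6.3 -6.2 0 0 0 0; 6.7 -6.6 0 0 0 0; 6.7 -6.6 0 0 0 0; 6.7 -6.6 0 0 0 0' 1; python3 go.py .522 .066 .195; python3 - <<'E'
from h import *
from rig import optics
o=[]
for n in("scene","top"):
    d=optics.get_image(n); im=d["image"][...,::-1].copy()
    p=proj(d,[.522,.066,.2])[0].astype(int); o.append(cv2.resize(im[max(p[1]-60,0):max(p[1]-60,0)+120,p[0]-65:p[0]+65],None,fx=3,fy=3,interpolation=cv2.INTER_CUBIC)); print(p)
cv2.imwrite("pics/above.png",cv2.hconcat(o))
E
```

```text
time_s: 2.2
tcp_pos: [0.5218, 0.064, 0.2885]
eef_rot: [0.988, 0.152, -0.001, 0.0]
wrist_force: [-0.0, -0.7, -1.2]
grip_width: 0.0854
finger_force: 0.0
units [ 0.03 -0.07  3.74] tilt/yaw [-0.02  0.06 17.47] [0.5218 0.064  0.2885] 2.2 [-0.  -0.7 -1.2] 0.0854 0.0 [ 0.02 -0.09  1.61 -0.    1.62  1.29]
[298 163]
[304 163]
```

View pics/above.png

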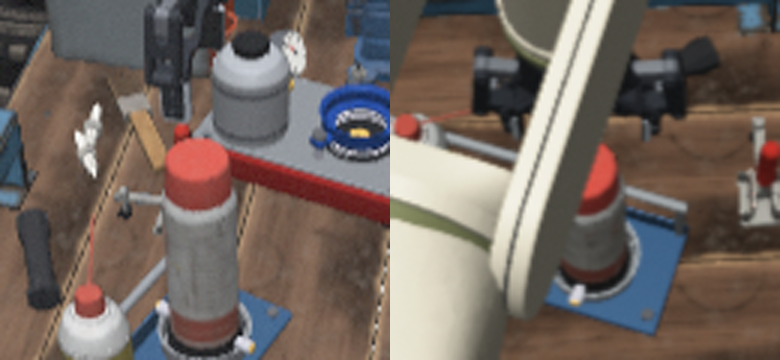

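The left (scene) half shows the fingers at (175,110) and the cap at (197,145). The right (top) half shows the fingertips at (515,130) and (650,130), with the can below them. I'll check numerically where the fingertips should project.

```bash
python3 - <<'E'
from h import *
T,S=[pickle.load(open(f"{n}0.pkl","rb")) for n in("top","scene")]
y=np.array([.298,-.954,0]);c=np.array([.5218,.064,.3015])
for s in(-1,0,1):
    P=c+s*.05*y; a,b=proj(S,P)[0],proj(T,P)[0]; print((a-[233,103])*3,(b-[239,103])*3+[390,0])
E
```

```text
[175.19550127 120.35692665] [513.65608876 127.46908253]
[194.244793    80.04424571] [582.32869094 128.67215315]
[211.95370865  42.56810873] [651.06933398 129.87641579]
```

The predicted fingertip pixels match the picture, so the gripper is centred over the can. I'll descend and close.

```bash
python3 -m inch '0 -0.05 0.5 0 0 0; 0 -0.05 1.3 0 0 0; 0 -0.05 2.1 0 0 0; 0 -0.05 2.8 0 0 0; 0 -0.05 3.4 0 0 0; 0 -0.05 3.7 0 0 0; 0 -0.05 3.7 0 0 0; 0 -0.05 3.7 0 0 0' 1; python3 -m inch '0 0 0 0 0 0; 0 0 0 0 0 0; 0 0 0 0 0 0; 0 0 0 0 0 0; 0 0 0 0 0 0; 0 0 0 0 0 0; 0 0 0 0 0 0; 0 0 0 0 0 0; 0 0 0 0 0 0; 0 0 0 0 0 0' 0; python3 go.py .522 .066 .35
```

```text
time_s: 3.1
tcp_pos: [0.5221, 0.0657, 0.1969]
eef_rot: [0.988, 0.152, 0.0, 0.0]
wrist_force: [-0.0, -0.2, 0.3]
grip_width: 0.0853
finger_force: 0.0
time_s: 4.1
tcp_pos: [0.5227, 0.0661, 0.1976]
eef_rot: [0.988, 0.152, 0.001, 0.0]
wrist_force: [0.7, 1.8, 5.8]
grip_width: 0.0557
finger_force: 64.1
units [-0.01 -0.   -6.09] tilt/yaw [-0.03 -0.14 17.47] [0.5227 0.0661 0.1976] 4.1 [0.7 1.8 5.8] 0.0557 64.14080500602722 [ 0.03 -0.05  1.74  0.    1.45  1.29]
```

```bash
python3 -m inch '0 0 -0.15 0 0 0; 0 0 -0.3 0 0 0; 0 0 -0.5 0 0 0; 0 0 -0.7 0 0 0; 0 0 -0.9 0 0 0; 0 0 -1.1 0 0 0; 0 0 -1.4 0 0 0; 0 0 -1.7 0 0 0; 0 0 -2 0 0 0; 0 0 -2.2 0 0 0; 0 0 -2.2 0 0 0' ; python3 go.py .522 .066 .345;  python3 -m inch '0 0 -0.4 0 0 0; 0 0 -1 0 0 0; 0 0 -1.8 0 0 0; 0 0 -2.6 0 0 0; 0 0 -3.2 0 0 0; 0 0 -3.6 0 0 0; 0 0 -3.8 0 0 0; 0 0 -3.8 0 0 0; 0 0 -3.8 0 0 0'; python3 go.py .519 -.229 .345; python3 - <<'E'
from h import *
from rig import optics
o=[]
for n in("scene","top"):
    d=optics.get_image(n); pickle.dump(d,open(n+"1.pkl","wb")); im=d["image"][...,::-1].copy()
    p=proj(d,[.522,.066,.24])[0].astype(int); r=max(p[1]-75,0); o.append(cv2.resize(im[r:r+170,p[0]-65:p[0]+65],None,fx=3,fy=3,interpolation=cv2.INTER_CUBIC)); print(p,r)
cv2.imwrite("pics/lift.png",cv2.hconcat(o))
E
```

```text
time_s: 5.2
tcp_pos: [0.5223, 0.0659, 0.2525]
eef_rot: [0.988, 0.152, 0.001, 0.0]
wrist_force: [-0.1, 0.1, -2.9]
grip_width: 0.055
finger_force: 67.8
units [-0.01 -0.01 -3.7 ] tilt/yaw [-0.03 -0.1  17.47] [0.5223 0.0659 0.2525] 5.2 [-0.1  0.1 -2.9] 0.055 67.80771732330322 [ 0.03 -0.08  1.66  0.    1.56  1.29]
time_s: 6.1
tcp_pos: [0.5215, 0.0659, 0.3454]
eef_rot: [0.988, 0.152, -0.001, -0.0]
wrist_force: [-0.2, -0.0, -3.1]
grip_width: 0.0548
finger_force: 67.8
units [-3.64 11.22  0.02] tilt/yaw [ 0.02  0.08 17.47] [0.5215 0.0659 0.3454] 6.1 [-0.2 -0.  -3.1] 0.0548 67.7616798877716 [ 0.03 -0.09  1.5   0.    1.73  1.29]
[298 151] 76
[303 156] 81
```

View pics/lift.png

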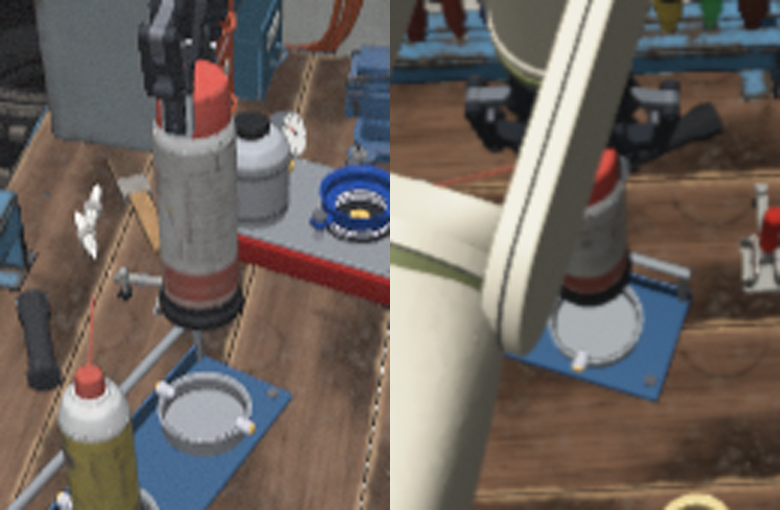

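The can is out of its cup, which now shows empty at (205,410). It hangs upright, with the foot at (200,305) in the crop, and the yellow can hasn't moved. Next I'll carry it over the ring.

```bash
python3 -m inch '-0.1 0.3 0 0 0 0; -0.3 1 0 0 0 0; -0.7 2.1 0 0 0 0; -1.1 3.4 0 0 0 0; -1.5 4.7 0 0 0 0; -1.9 6 0 0 0 0; -2.4 7.3 0 0 0 0; -2.8 8.6 0 0 0 0; -3.2 9.8 0 0 0 0; -3.5 10.7 0 0 0 0; -3.6 11.1 0 0 0 0; -3.6 11.2 0 0 0 0' ; python3 -m inch '0 0 0 0 0 0; 0 0 0 0 0 0; 0 0 0 0 0 0; 0 0 0 0 0 0' ;  python3 go.py .519 -.229 .28; python3 - <<'E'
from h import *
from rig import optics
o=[]
for n in("scene","top"):
    d=optics.get_image(n); pickle.dump(d,open(n+"2.pkl","wb")); im=d["image"][...,::-1].copy()
    p=proj(d,[.519,-.229,.15])[0].astype(int); r=max(p[1]-75,0); o.append(cv2.resize(im[r:r+150,p[0]-50:p[0]+50],None,fx=4,fy=4,interpolation=cv2.INTER_CUBIC)); print(p,r)
cv2.imwrite("pics/over.png",cv2.hconcat(o))
E
```

```text
time_s: 7.4
tcp_pos: [0.5195, -0.2294, 0.3457]
eef_rot: [0.989, 0.151, -0.0, -0.0]
wrist_force: [0.4, 0.7, -3.4]
grip_width: 0.0554
finger_force: 67.8
time_s: 7.8
tcp_pos: [0.5201, -0.2274, 0.3465]
eef_rot: [0.988, 0.152, 0.0, 0.0]
wrist_force: [0.1, 0.2, -2.1]
grip_width: 0.0555
finger_force: 67.8
units [-0.06  0.05  2.66] tilt/yaw [-1.000e-02 -1.000e-02  1.753e+01] [ 0.5201 -0.2274  0.3465] 7.8 [ 0.1  0.2 -2.1] 0.0555 67.81239151954651 [-0.5   0.02  1.39  0.    1.72  0.76]
[355 120] 45
[419 207] 132
```

View pics/over.png

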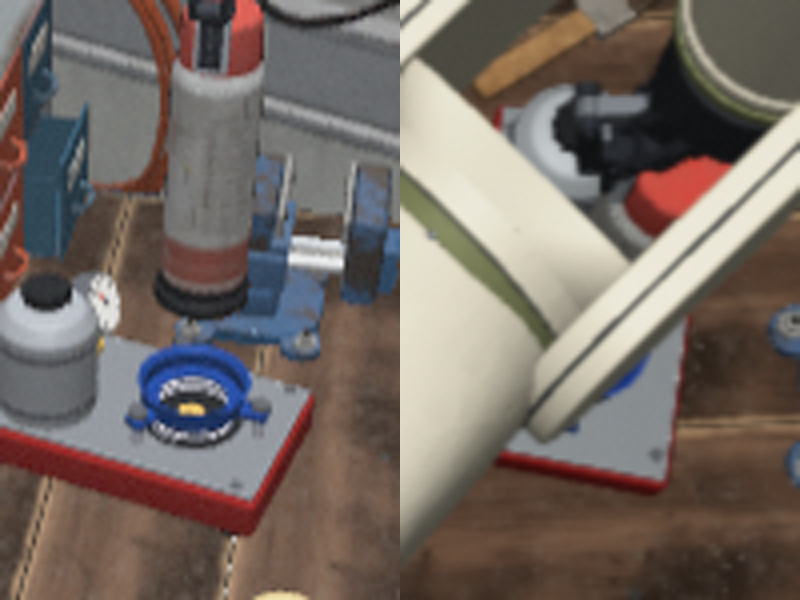

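The left (scene) half shows the can hanging upright above and behind the ring in the image: foot x 155–248, bottom about row 320, ring centre (195,385). The top view is blocked by the arm. I'll compare this against the upright model.

```bash
python3 - <<'E'
from h import *
S=pickle.load(open("scene2.pkl","rb")); T1=pickle.load(open("top1.pkl","rb")); S1=pickle.load(open("scene1.pkl","rb"))
def show(n,d,x,y,zb,o,s,off=0):
    for k,z,r in(("foot0",zb,.035),("foot10",zb+.01,.035),("body165",zb+.165,.031),("body40",zb+.04,.031)):
        q=(proj(d,circ(x,y,z,r))-o)*s+[off,0]; print(n,k,q.min(0).round(0),q.max(0).round(0))
show("S2",S,.5201,-.2274,.161,[305,45],4)
show("S1",S1,.5217,.0659,.160,[233,76],3)
show("T1",T1,.5217,.0659,.160,[238,81],3,390)
E
```

```text
S2 foot0 [151. 263.] [246. 319.]
S2 foot10 [152. 252.] [248. 308.]
S2 body165 [168.  60.] [262. 106.]
S2 body40 [159. 220.] [246. 269.]
S1 foot0 [157. 272.] [241. 329.]
S1 foot10 [156. 263.] [241. 320.]
S1 body165 [150. 112.] [234. 162.]
S1 body40 [159. 239.] [236. 290.]
T1 foot0 [548. 225.] [633. 305.]
T1 foot10 [547. 221.] [633. 301.]
T1 body165 [538. 141.] [625. 221.]
T1 body40 [549. 210.] [627. 283.]
```

```bash
python3 -m inch '-0.06 0.06 0.3 0 0 0; -0.06 0.06 0.9 0 0 0; -0.06 0.06 1.6 0 0 0; -0.06 0.06 2.2 0 0 0; -0.06 0.06 2.6 0 0 0; -0.06 0.06 2.65 0 0 0; -0.06 0.06 2.65 0 0 0; -0.06 0.06 2.65 0 0 0; -0.06 0.06 2.65 0 0 0' ; python3 go.py .519 -.229 .258; python3 - <<'E'
from h import *
from rig import optics
o=[]
for n in("scene","top"):
    d=optics.get_image(n); im=d["image"][...,::-1].copy()
    p=proj(d,[.519,-.229,.1])[0].astype(int); r=p[1]-50; o.append(cv2.resize(im[r:r+100,p[0]-65:p[0]+65],None,fx=3,fy=3,interpolation=cv2.INTER_CUBIC)); print(p,r)
    for z,rr in((.082,.0436),(.095,.035)):
        q=(proj(d,circ(.519,-.229,z,rr))-[p[0]-65,r])*3; print(q.min(0).round(),q.max(0).round())
cv2.imwrite("pics/near.png",cv2.hconcat(o))
E
```

```text
time_s: 8.8
tcp_pos: [0.5194, -0.2304, 0.2811]
eef_rot: [0.988, 0.152, 0.001, 0.001]
wrist_force: [0.0, -0.1, -3.1]
grip_width: 0.0552
finger_force: 67.8
units [-0.   -0.06  0.93] tilt/yaw [-0.07 -0.07 17.46] [ 0.5194 -0.2304  0.2811] 8.8 [ 0.  -0.1 -3.1] 0.0552 67.7988338470459 [-0.51  0.03  1.51 -0.    1.61  0.76]
[353 134] 84
[154. 139.] [239. 192.]
[163. 134.] [232. 176.]
[415 213] 163
[143. 109.] [245. 207.]
[155. 114.] [239. 193.]
```

View pics/near.png

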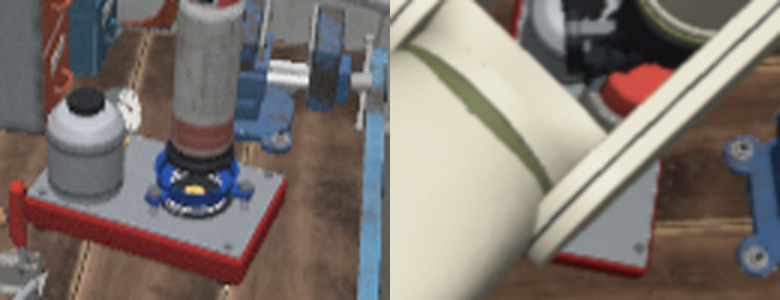

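The scene half shows the foot at x 165–239, just above the ring at 154–241, so it sits about 1–2 mm to the right. I'll nudge it and lower slowly.

```bash
python3 -m inch '0.04 -0.06 0.1 0 0 0; 0.04 -0.06 0.2 0 0 0; 0.04 -0.06 0.3 0 0 0; 0.04 -0.06 0.4 0 0 0; 0.04 -0.06 0.5 0 0 0; 0.04 -0.06 0.6 0 0 0; 0.04 -0.06 0.7 0 0 0; 0.04 -0.06 0.8 0 0 0; 0.04 -0.06 0.8 0 0 0; 0.04 -0.06 0.8 0 0 0'; python3 go.py .519 -.229 .2515; python3 -m inch '0 0 0.1 0 0 0; 0 0 0.2 0 0 0; 0 0 0.3 0 0 0; 0 0 0.4 0 0 0; 0 0 0.4 0 0 0; 0 0 0.4 0 0 0';  python3 go.py .519 -.229 .2355
```

```text
time_s: 9.9
tcp_pos: [0.5195, -0.2284, 0.26]
eef_rot: [0.988, 0.152, -0.0, -0.0]
wrist_force: [-0.4, 0.2, -2.6]
grip_width: 0.0549
finger_force: 67.8
units [-0.03  0.02  0.34] tilt/yaw [ 0.    0.   17.46] [ 0.5195 -0.2284  0.26  ] 9.9 [-0.4  0.2 -2.6] 0.0549 67.79919147491455 [-0.5   0.03  1.54  0.    1.57  0.76]
time_s: 10.5
tcp_pos: [0.5197, -0.2283, 0.251]
eef_rot: [0.988, 0.152, 0.0, 0.0]
wrist_force: [-2.7, 2.5, 4.6]
grip_width: 0.0552
finger_force: 68.6
units [-0.04  0.02  0.62] tilt/yaw [-0.03 -0.05 17.47] [ 0.5197 -0.2283  0.251 ] 10.5 [-2.7  2.5  4.6] 0.0552 68.59081864356995 [-0.5   0.03  1.55  0.    1.55  0.76]
```

```bash
python3 -m inch '-0.03 -0.05 0.05 0 0 0; -0.03 -0.05 0.1 0 0 0; -0.03 -0.05 0.2 0 0 0; -0.03 -0.05 0.3 0 0 0; -0.03 -0.05 0.4 0 0 0; -0.03 -0.05 0.4 0 0 0; -0.03 -0.05 0.4 0 0 0'; python3 go.py .519 -.229 .2355; python3 -m inch '0 0 0.1 0 0 0; 0 0 0.2 0 0 0; 0 0 0.25 0 0 0; 0 0 0.25 0 0 0; 0 0 0.25 0 0 0';  python3 go.py .519 -.229 .2355
```

```text
time_s: 11.2
tcp_pos: [0.5193, -0.228, 0.242]
eef_rot: [0.988, 0.152, 0.001, 0.001]
wrist_force: [-1.0, 1.0, 9.1]
grip_width: 0.0552
finger_force: 69.1
units [-0.02  0.04  0.26] tilt/yaw [-0.15 -0.13 17.46] [ 0.5193 -0.228   0.242 ] 11.2 [-1.   1.   9.1] 0.0552 69.06269788742065 [-0.5   0.03  1.57 -0.    1.53  0.76]
time_s: 11.7
tcp_pos: [0.5194, -0.228, 0.2363]
eef_rot: [0.988, 0.152, 0.002, 0.001]
wrist_force: [-1.5, 1.5, 12.2]
grip_width: 0.0552
finger_force: 69.1
units [-0.03  0.03  0.03] tilt/yaw [-0.16 -0.15 17.46] [ 0.5194 -0.228   0.2363] 11.7 [-1.5  1.5 12.2] 0.0552 69.12550091743469 [-0.5   0.04  1.58 -0.    1.52  0.76]
```

```bash
python3 -m inch '-0.02 -0.03 0.05 0 0 0; -0.02 -0.03 0.1 0 0 0; -0.02 -0.03 0.1 0 0 0; -0.02 -0.03 0.1 0 0 0';  python3 go.py .519 -.229 .2355; python3 -m inch '0 0 0.05 0 0 0; 0 0 0.1 0 0 0; 0 0 0.1 0 0 0; 0 0 0.1 0 0 0; 0 0 0.1 0 0 0';  python3 go.py .519 -.229 .2355
```

```text
time_s: 12.1
tcp_pos: [0.5194, -0.2278, 0.2356]
eef_rot: [0.988, 0.152, 0.003, 0.002]
wrist_force: [-2.2, 1.1, 18.6]
grip_width: 0.0549
finger_force: 70.4
units [-0.03  0.04  0.  ] tilt/yaw [-0.28 -0.27 17.47] [ 0.5194 -0.2278  0.2356] 12.1 [-2.2  1.1 18.6] 0.0549 70.36805748939514 [-0.5   0.03  1.58  0.    1.52  0.76]
time_s: 12.6
tcp_pos: [0.52, -0.2278, 0.2355]
eef_rot: [0.988, 0.152, 0.004, 0.003]
wrist_force: [-6.3, 3.8, 31.2]
grip_width: 0.0553
finger_force: 71.7
units [-0.05  0.03 -0.  ] tilt/yaw [-0.35 -0.38 17.47] [ 0.52   -0.2278  0.2355] 12.6 [-6.3  3.8 31.2] 0.0553 71.73584818840027 [-0.5   0.03  1.58  0.    1.52  0.76]
```

The ring is at its stop: force rises with no further travel. I'll ease off slightly and take a final look.

```bash
python3 -m inch '0 0 -0.03 0 0 0; 0 0 -0.03 0 0 0; 0 0 -0.03 0 0 0; 0 0 -0.03 0 0 0; 0 0 -0.03 0 0 0; 0 0 -0.03 0 0 0'; python3 - <<'E'
from h import *
from rig import optics
d=optics.get_image("scene"); r,c=40,270
cv2.imwrite("pics/end.png",cv2.resize(d["image"][r:r+150,c:c+150,::-1],None,fx=4,fy=4,interpolation=cv2.INTER_CUBIC))
for z,rr in((.066,.0436),(.09,.031),(.21,.031)):
    q=(proj(d,circ(.519,-.229,z,rr))-[c,r])*4; print(q.min(0).round(),q.max(0).round())
E
```

```text
time_s: 13.2
tcp_pos: [0.5198, -0.2278, 0.2355]
eef_rot: [0.988, 0.152, 0.003, 0.002]
wrist_force: [-5.5, 4.2, 27.4]
grip_width: 0.0553
finger_force: 70.9
[277. 378.] [389. 449.]
[294. 363.] [376. 413.]
[302. 229.] [389. 278.]
```

View pics/end.png

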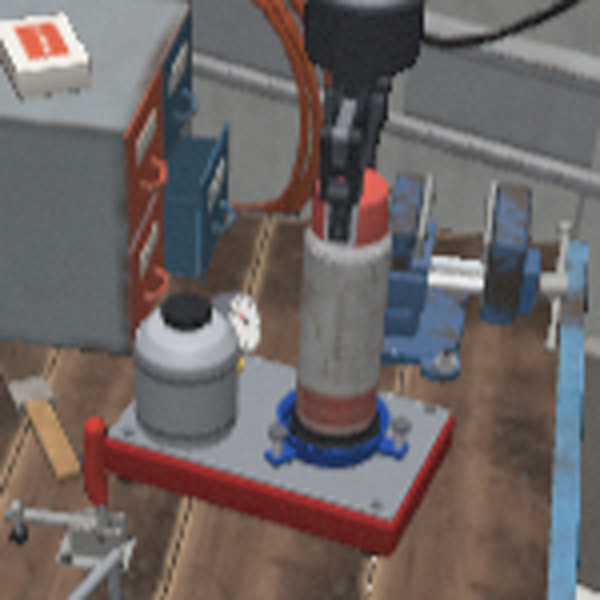

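The can stands upright in the ring (can edges x 302–388, ring 277–390, matching the model). The ring is down on the deck and 27 N is pressing on it, so I'm handing in.

```bash
python3 -c "
from rig import arm
print(arm.job_done())"
```

```text
the job is handed in; nothing more can be done
None
```

I handed the job in at about 13 s with the red-capped can standing upright in the filling ring. The arm still grips it and presses it against the ring's stop with about 27 N. The hand-in gave no verdict. I saw the yellow can still in place after the lift, and no move went near the tape, cutters or torch, though I didn't measure those again at the end.

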